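# Put the oilstone away in the interlocked tool chest

## Robot

A 6-joint arm with a two-finger parallel gripper is mounted at the origin on the work surface. World frame = base frame: x ahead of the robot, y to its left, z up, the work surface at z = 0. Lengths are in m, angles in rad, forces in N, time in s.
With the tool pointing down it reaches from about 0.25 to 0.85 m from the base axis. Payload 12.5 kg.
Tool frame: the origin (TCP) lies at the very end of the fingers, on their centre line; the grasp point (between the pads) lies 19 mm behind it (bot.hold_point_z is the distance from the TCP to the grasp point, in m); z points along the fingers, y is the direction in which the jaws open and shut (so a half turn about z gives the same grasp; the last joint's range is limited). The gripper opens to 93 mm and grips with 3 to 60 N. Pads are 15 mm wide; open, the fingers measure 128 mm over their backs; the gripper's body (75 mm by 188 mm) begins 65 mm behind the grasp point.
Start: joints at [-1.352, 0.351, 1.652, -0, 1.139, -0.085], TCP at [0.165, -0.525, 0.187] pointing down, gripper open.
Joint ranges: [-2.75, 2.75], [-0.79, 2.1], [0.01, 2.65], [-1.57, 4.71], [0.07, 3.14], [-2.87, 2.87]. Speed limits (rad/s): [2.22, 2.22, 2.79, 3.14, 3.14, 3.14].

## Interface

Orientations are given as a rotation vector (axis times angle).
In Python, from workcell import telemetry, grab_frame, job, bot gives the robot as it stands. The module is installed in compiled form; this text tells all that it offers.
- The arm moves only by the tool drive_tool, never from a script. Its argument "commands" is a list of rows, each an object with "jaw": the closure, from 0 (fully open) to 1 (shut); "offset": the shift along the world's x, y, z in m, a list of three; "spin": the turn about the world's z in rad. A call has 1 to 5 rows; each row is the pose to reach, as a shift and turn from the pose commanded when the call began; what a row does not reach only later rows make up. A row lasts 1/8 s, in which the tool goes at most 62.5 mm and 10.7 degrees, less where a joint would pass 70% of its speed; a pose out of reach is approached as far as the arm can. A call with a gripper value outside its range is refused whole. The fingers move at their own pace and stop on an object; "grip_force" is the grip in N (left out, the last holds). Time passes only in rows, so rows that repeat a pose let the fingers close. It gives the time, the measured TCP pose, the force and the opening at its end, in the units of the state.
- telemetry.get_obs(): the state, without advancing time (a new reading comes with each control period).
- grab_frame(name): name is "side" or "top"; returns a dict with "frame" (480x640x3 uint8, red, green, blue), "intrinsics" (3x3 intrinsics, pixels), "R" (3x3) and "t" (3): a world point X has camera coordinates R X + t. Camera axes: x right, y down, z forward; pixel columns grow to the right and rows downward; lengths in m; the calibration is good to about 2 mm. A picture is of the moment at which its call begins. There is no depth.
- job.job_done(): hands the job in, once; it reports no verdict.
The state is a dict: "clock": time; "joint_positions": joint angles; "dq": joint speeds; "tau": joint torques, N m; "ee_pos": TCP position; "tcp_rot": TCP orientation; "contact_force": force on the tool from outside, world axes, zero at the start; "torque": the same for the moment, N m; "width": finger opening in m.
Only numpy, scipy, OpenCV 4.12 (cv2) and the standard library are available. Lean on these libraries where they do the work, as an engineer would, in place of code of your own. Each camera call takes 0.05 s, during which the arm holds its last target. There are 200 camera calls.

## Task

Put the oilstone away in the green drawer. The chest's interlock lets only one drawer out at a time, so first push the open red drawer fully home, then pull the green drawer well out (to at least three quarters of its travel) and set the oilstone down gently, dark stone upward, flat on the drawer's floor. Leave the green drawer open, the red one shut, and do not disturb the tin, the bottle and the timber block around the chest.

Things in the scene. Friction and masses are not known exactly. Their poses are not given: they have to be found in the camera images.
- chest: Low two-unit tool chest, 260 deep (x) x 400 wide (y) x 110 mm high: two grey units side by side, centres 200 mm apart, each with one drawer; which side is red varies. Origin at its foot's centre; x points from its front to its back. An interlock pin between the units blocks each drawer while the other is out by more than about 3 mm.
- first_drawer (a joint): Red-fronted drawer, how far it is out: 0 m = fully home, 0.16 m = at its stop. It starts out by 0.08 to 0.14. It slides with 1.5 N of friction plus 5 N per m/s; drawer with its fixed contents 0.8 kg.
- second_drawer (a joint): Green-fronted drawer, how far it is out: 0 m = fully home, 0.16 m = at its stop. Starts shut and locked by the interlock (about 2 mm of play). Same friction and size as the red drawer; once free, it slides out with a few newtons.
- first_drawer_handle (a point): Middle of the red drawer's brass bar handle; moves with the drawer. x points into the chest (the drawer comes out along -x), y along the bar, z up. The bar is level, 12 mm thick, 110 mm long with a post at each end; its centre is 82 mm above the bench, 28 mm below the chest's top and 44 mm in front of the drawer's face (37 mm clear gap behind it, open above and below).
- second_drawer_handle (a point): Middle of the green drawer's brass bar handle; same shape and axes as the red one. Each drawer's front panel is 184 mm wide and spans 26 to 102 mm above the bench.
- second_drawer_floor (a point): Centre of the green drawer's inside floor, 33 mm above the bench; moves with the drawer; axes as for the handle, whose bar lies at x = -0.165. Inside it is 210 long (x) x 134 mm wide (y), empty; side walls stand 41 mm and the front panel 69 mm above the floor. With the drawer out by d (m), the part clear of the chest runs from x = -0.105 to -0.11 + d.
- oilstone_mid (a point): Centre (half-way up) of the oilstone: a dark grey stone in a pale wooden block, one rigid piece 110 long (x) x 46 wide (y) x 36 mm high (z up); wood the lower 24 mm, the stone (94 x 36 mm) the upper 12 mm. About 0.32 kg. Lies on the bench left or right of the chest's front, stone up.
- flux_tin: Bystander: blue round tin, 72 mm across, 70 mm high, on the bench on the other side from the oilstone. Origin at its underside.
- oil_bottle: Bystander: amber oil bottle, 64 mm across, 120 mm high, on the bench to the right of the chest. Origin at its underside.
- timber: Bystander: pale timber block 70 x 120 x 45 mm, on the bench left of the chest. Origin under its centre.
Things that resemble listed ones, but are neither listed nor needed, are in the scene too. Leave any orange, pink or purple look-alike of the part that bears oilstone_mid alone.

How it is judged:
On the way, in this order (a step that is already met when the one before it is completed fails the run):
1. the red drawer is fully home while the green one is still shut (value of joint first_drawer below 0.004 m and value of joint second_drawer below 0.01 m), for 0.1 s.
2. the green drawer is pulled well out (value of joint second_drawer above 0.115 m and value of joint first_drawer below 0.004 m), for 0.2 s.
At the end, for the whole second after the job is handed in: The red drawer is shut (within 4 mm), the green drawer is out by more than 110 mm, and the oilstone lies released, at rest, stone up and flat (within 7 degrees) on the green drawer's floor (value of joint first_drawer below 0.004 m and value of joint second_drawer above 0.11 m and x of oilstone_mid in the frame of second_drawer_floor between -0.105 and 0.105 m and y of oilstone_mid in the frame of second_drawer_floor between -0.067 and 0.067 m and z of oilstone_mid in the frame of second_drawer_floor between 0.012 and 0.024 m and angle between oilstone_mid's own z axis and vertical below 0.12 rad and linear speed of oilstone below 0.03 m/s and velocity of joint second_drawer between -0.02 and 0.02 m/s); the robot touches nothing.
It fails at once if the oilstone is dropped (falls free of the fingers from more than about 25 mm, reaching 0.7 m/s) (contact force between oilstone and the fingers below 0.05 N and linear speed of oilstone above 0.7 m/s).
It fails at once if the tin, bottle or timber block is moved by more than 30 mm (distance of any of flux_tin, oil_bottle, timber from where it was at the start of the episode above 0.03 m).
It also fails if it takes over 72 s, if anything falls off the work surface, if the arm or the gripper's body presses on something with over 40 N, if the wrist force passes 120 N, or if a joint passes its speed limit or range.

## Working session

There is one attempt and no reset: what is moved stays moved. The work goes in short steps, Python scripts to look and compute and a tool call to move; the robot and the scene stay as the last step left them, time stands still between calls to the robot, and variables do not carry over. Pictures are saved under pics/ and viewed, about 8 in all and at most 12, crops included, and the job is handed in when it is done.

Besides the shell and the picture viewer there is one more tool, called after "Request:" as name(argument=value, ...), one argument or row to a line, values as JSON. drive_tool: Moves the arm, as the interface text tells. Its arguments: {"type":"object","properties":{"commands":{"type":"array","items":{"type":"object","properties":{"jaw":{"type":"number"},"offset":{"type":"array","items":{"type":"number"}},"spin":{"type":"number"}}}},"grip_force":{"type":"number"}},"required":["commands"]}

```bash
mkdir -p pics; cat > h.py <<'E'
import numpy as np, cv2
from workcell import telemetry, grab_frame, job, bot
def snap(name,fn,crop=None,scale=1):
    f=grab_frame(name); im=f["frame"][:,:,::-1]
    np.savez(f"{name}.npz",K=f["intrinsics"],R=f["R"],t=f["t"])
    if crop: x0,y0,x1,y1=crop; im=im[y0:y1,x0:x1]
    im=cv2.resize(im,None,fx=scale,fy=scale,interpolation=cv2.INTER_CUBIC) if scale!=1 else im
    cv2.imwrite("pics/"+fn,np.ascontiguousarray(im))
def ray(name,u,v,z):
    c=np.load(f"{name}.npz"); d=c["R"].T@np.linalg.inv(c["K"])@[u,v,1]; o=-c["R"].T@c["t"]
    return (o+d*(z-o[2])/d[2]).round(4)
def proj(name,X):
    c=np.load(f"{name}.npz"); p=c["K"]@(c["R"]@np.array(X)+c["t"]); return (p[:2]/p[2]).round(1)
E
python3 -c "
from h import *
snap('top','top1.png');snap('side','side1.png')
for n in('top','side'):
  c=np.load(n+'.npz');print(n,-c['R'].T@c['t'],c['R'].round(2).tolist(),c['K'][0,0])
o=telemetry.get_obs();print(o['clock'],o['ee_pos'],o['tcp_rot'],o['width'])"
```

```text
top [0.46762726 0.06318592 1.19368339] [[-0.03, -1.0, -0.01], [-1.0, 0.03, -0.08], [0.08, 0.01, -1.0]] 459.97825673533316
side [0.4901606  0.82909982 0.82751129] [[-1.0, -0.07, -0.01], [-0.04, 0.7, -0.71], [0.06, -0.71, -0.7]] 489.68339718456036
0.1 [ 0.16447986 -0.52446639  0.18606166] [-3.10436760e+00 -4.75299683e-01  1.66950715e-04] 0.09286628796810724
```

View pics/top1.png

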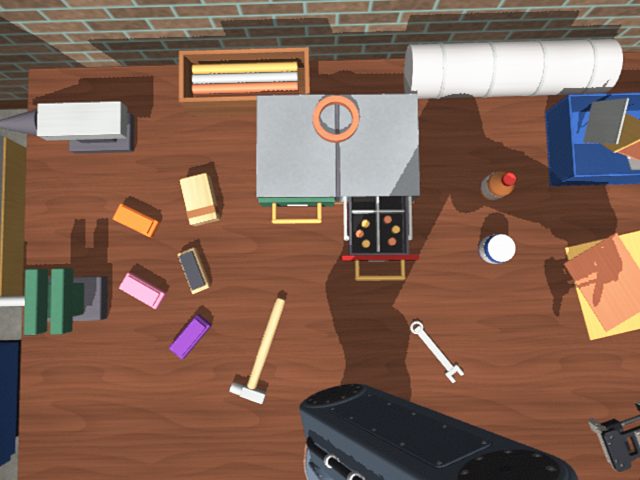

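View pics/side1.png

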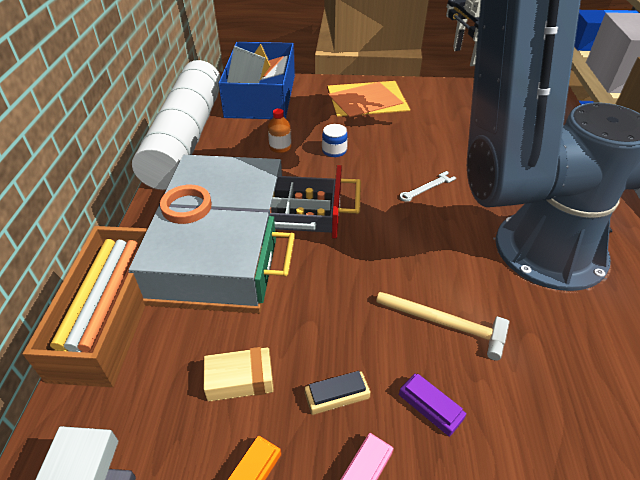

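```bash
python3 -c "
from h import *
for l,u,v,z in [('redbar L',357,278,.088),('redbar R',404,278,.088),('grn L',273,221,.088),('grn R',321,221,.088),('chest FL',258,197,.11),('chest FR',419,195,.11),('chest BL',257,96,.11),('BR',417,94,.11),
 ('stone tl',178,253,.024),('tr',198,248,.024),('br',210,287,.024),('bl',189,293,.024),('mid',194,271,.036),('timber',199,199,.045),('tin',497,249,.07),('bottle',505,181,.12)]: print(l,ray('top',u,v,z))
snap('top','top2.png',(160,170,430,300),2.9)
snap('side','side2.png',(260,150,400,420),2.2)
"
```

```text
redbar L [ 0.4539 -0.0143  0.088 ]
redbar R [ 0.451  -0.1266  0.088 ]
grn L [0.5964 0.1844 0.088 ]
grn R [0.5933 0.0682 0.088 ]
chest FL [0.6523 0.2167 0.11  ]
chest FR [ 0.6468 -0.1663  0.11  ]
chest BL [0.8997 0.2155 0.11  ]
BR [ 0.8936 -0.172   0.11  ]
stone tl [0.5282 0.4351 0.024 ]
tr [0.5396 0.384  0.024 ]
br [0.4399 0.354  0.024 ]
bl [0.4262 0.4073 0.024 ]
mid [0.4812 0.391  0.036 ]
timber [0.6623 0.3752 0.045 ]
tin [ 0.5153 -0.3589  0.07  ]
bottle [ 0.673 -0.368  0.12 ]
```

View pics/top2.png

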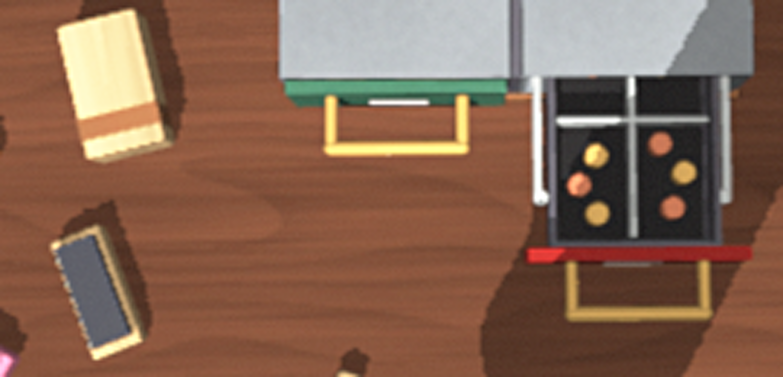

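Request:
drive_tool(
  commands=[
    {"offset": [0.025, 0.05, 0], "spin": -0.08, "jaw": 1},
    {"offset": [0.05, 0.1, 0], "spin": -0.16, "jaw": 1},
    {"offset": [0.075, 0.15, 0], "spin": -0.24, "jaw": 1},
    {"offset": [0.1, 0.2, 0], "spin": -0.318, "jaw": 1},
    {"offset": [0.125, 0.25, 0], "spin": -0.318, "jaw": 1},
  ],
  grip_force=25,
)

```text
clock: 0.82
ee_pos: [0.29, -0.2732, 0.1866]
tcp_rot: [3.141, -0.025, 0.0]
contact_force: [0.8, -0.4, 1.6]
width: 0.0476
```

Request:
drive_tool(
  commands=[
    {"offset": [0.03, 0.05, 0], "spin": 0, "jaw": 1},
    {"offset": [0.06, 0.1, -0.02], "spin": 0, "jaw": 1},
    {"offset": [0.09, 0.15, -0.06], "spin": 0, "jaw": 1},
    {"offset": [0.115, 0.2, -0.1], "spin": 0, "jaw": 1},
    {"offset": [0.115, 0.204, -0.12], "spin": 0, "jaw": 1},
  ],
)

```text
clock: 1.45
ee_pos: [0.405, -0.0686, 0.0653]
tcp_rot: [-3.141, 0.018, 0.001]
contact_force: [0.6, 0.5, -0.9]
width: 0.0008
```

Request:
drive_tool(
  commands=[
    {"offset": [0.025, 0, 0], "spin": 0, "jaw": 1},
    {"offset": [0.045, 0, 0], "spin": 0, "jaw": 1},
    {"offset": [0.07, -0.001, 0], "spin": 0, "jaw": 1},
    {"offset": [0.095, -0.001, 0], "spin": 0, "jaw": 1},
    {"offset": [0.12, -0.002, 0], "spin": 0, "jaw": 1},
  ],
)

```text
clock: 2.08
ee_pos: [0.5245, -0.0725, 0.0662]
tcp_rot: [-3.141, 0.022, 0.003]
contact_force: [-2.6, 1.8, 1.0]
width: 0.0004
```

Request:
drive_tool(
  commands=[
    {"offset": [0.012, 0, 0], "spin": 0, "jaw": 1},
    {"offset": [0.024, 0, 0], "spin": 0, "jaw": 1},
    {"offset": [0.034, 0, 0], "spin": 0, "jaw": 1},
    {"offset": [0.04, 0, 0], "spin": 0, "jaw": 1},
    {"offset": [0.044, 0, 0], "spin": 0, "jaw": 1},
  ],
)

```text
clock: 2.7
ee_pos: [0.5687, -0.0728, 0.0665]
tcp_rot: [3.142, -0.022, -0.0]
contact_force: [-2.2, -2.5, -0.6]
width: 0.0003
```

Request:
drive_tool(
  commands=[
    {"offset": [0.003, 0, 0], "spin": 0, "jaw": 1},
    {"offset": [0.006, 0, 0], "spin": 0, "jaw": 1},
    {"offset": [0.009, 0, 0], "spin": 0, "jaw": 1},
  ],
)

```text
clock: 3.08
ee_pos: [0.5777, -0.0728, 0.0666]
tcp_rot: [3.142, -0.022, -0.0]
contact_force: [-1.5, -1.6, -0.1]
width: 0.0003
```

Request:
drive_tool(
  commands=[
    {"offset": [0.002, 0, 0], "spin": 0, "jaw": 1},
    {"offset": [0.004, 0, 0], "spin": 0, "jaw": 1},
  ],
)

```text
clock: 3.32
ee_pos: [0.5817, -0.0728, 0.0666]
tcp_rot: [3.141, -0.022, 0.0]
contact_force: [-1.9, -1.1, -0.3]
width: 0.0007
```

Request:
drive_tool(
  commands=[
    {"offset": [0.0015, 0, 0], "spin": 0, "jaw": 1},
    {"offset": [0.003, 0, 0], "spin": 0, "jaw": 1},
  ],
)

```text
clock: 3.58
ee_pos: [0.5846, -0.0728, 0.0665]
tcp_rot: [3.142, -0.022, -0.0]
contact_force: [-1.9, -1.1, -0.4]
width: 0.0002
```

```bash
python3 -c "
from h import *
snap('side','side3.png',(210,130,390,310),3.3)"
```

```text
(no output)
```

View pics/side3.png

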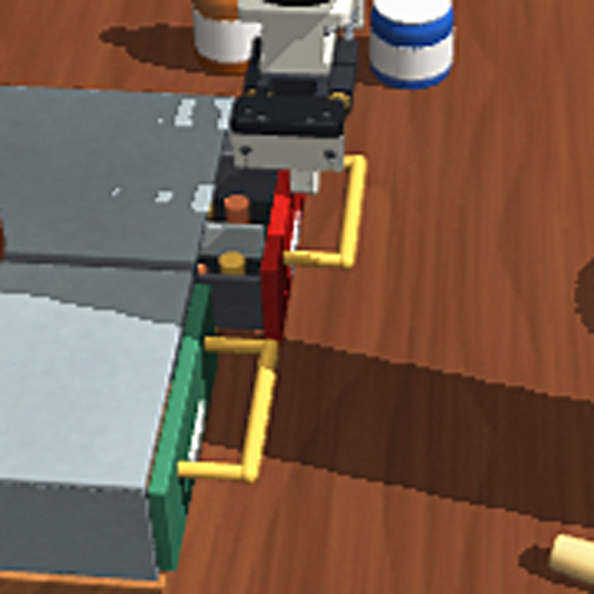

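```bash
python3 -c "
from h import *
f=lambda p:((p-[210,130])*3.3).round()
for X in [(.5846,-.0728,.0665),(.5846,-.0728,.1),(.5846,-.0728,.15),(.5955,.128,.088),(.592,-.072,.088)]: print(X,f(proj('side',X)))
for n,u,v in [('r far',360,160),('r near',348,265),('g far',268,345),('g near',252,475)]:
  print(n,ray('side',u/3.3+210,v/3.3+130,.086))
snap('top','top3.png',(250,170,440,300),4)
print(telemetry.get_obs()['ee_pos'])
"
```

```text
(0.5846, -0.0728, 0.0665) [305. 220.]
(0.5846, -0.0728, 0.1) [304. 184.]
(0.5846, -0.0728, 0.15) [303. 128.]
(0.5955, 0.128, 0.088) [260. 398.]
(0.592, -0.072, 0.088) [294. 198.]
r far [ 0.5475 -0.121   0.086 ]
r near [ 0.5486 -0.0037  0.086 ]
g far [0.5958 0.0782 0.086 ]
g near [0.594  0.1909 0.086 ]
[ 0.58483269 -0.07274569  0.06658511]
```

View pics/top3.png

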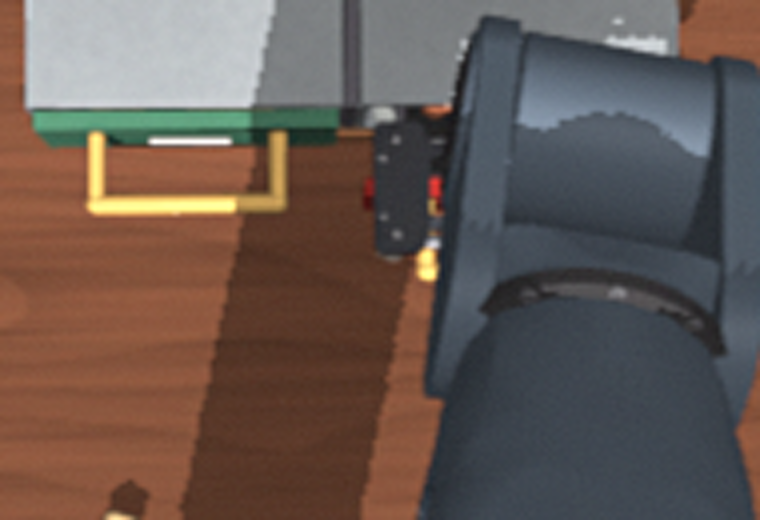

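The side view puts the red bar at x≈0.548, behind the fingers (x≈0.585). So the fingertips got past the bar and are now pushing on the red panel, and the drawer is about 45 mm out. Pushing on the panel will still close it.

Request:
drive_tool(
  commands=[
    {"offset": [0.01, 0, 0], "spin": 0, "jaw": 1},
    {"offset": [0.02, 0, 0], "spin": 0, "jaw": 1},
    {"offset": [0.03, 0, 0], "spin": 0, "jaw": 1},
    {"offset": [0.036, -0.001, 0], "spin": 0, "jaw": 1},
    {"offset": [0.039, -0.001, 0], "spin": 0, "jaw": 1},
  ],
)

```text
clock: 4.3
ee_pos: [0.624, -0.0737, 0.0665]
tcp_rot: [-3.141, 0.022, -0.0]
contact_force: [-1.4, 1.2, -0.3]
width: 0.0005
```

Request:
drive_tool(
  commands=[
    {"offset": [0.002, 0, 0], "spin": 0, "jaw": 1},
    {"offset": [0.004, 0, 0], "spin": 0, "jaw": 1},
    {"offset": [0.005, 0, 0], "spin": 0, "jaw": 1},
  ],
)

```text
clock: 4.68
ee_pos: [0.6269, -0.0737, 0.0664]
tcp_rot: [-3.141, 0.022, 0.006]
contact_force: [-12.4, 0.1, 7.0]
width: 0.0001
```

Request:
drive_tool(
  commands=[
    {"offset": [0.001, 0, 0], "spin": 0, "jaw": 1},
    {"offset": [0.001, 0, 0], "spin": 0, "jaw": 1},
  ],
)

```text
clock: 4.92
ee_pos: [0.6269, -0.0737, 0.0664]
tcp_rot: [-3.141, 0.022, 0.01]
contact_force: [-15.4, 0.6, 8.5]
width: -0.0001
```

Request:
drive_tool(
  commands=[
    {"offset": [-0.005, 0, 0], "spin": 0, "jaw": 1},
    {"offset": [-0.01, 0, 0.005], "spin": 0, "jaw": 1},
    {"offset": [-0.01, 0, 0.045], "spin": 0, "jaw": 1},
    {"offset": [-0.01, 0.0, 0.09], "spin": 0, "jaw": 1},
    {"offset": [-0.01, 0.05, 0.09], "spin": 0, "jaw": 1},
  ],
)

```text
clock: 5.55
ee_pos: [0.6218, -0.0256, 0.1608]
tcp_rot: [3.14, -0.028, 0.012]
contact_force: [0.2, 0.2, -0.5]
width: 0.0008
```

```bash
python3 -c "
from h import *
snap('side','side4.png',(210,130,390,310),3.3)"
```

```text
(no output)
```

View pics/side4.png

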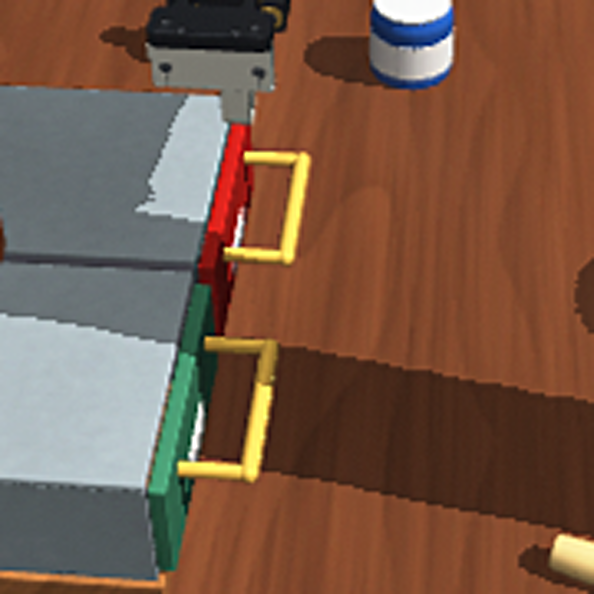

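```bash
python3 -c "
from h import *
f=lambda u,v,z:ray('side',u/3.3+210,v/3.3+130,z)
print('red bar',f(306,158,.088),f(290,260,.088)); print('grn bar',f(268,345,.088),f(252,475,.088))
print('red top panel',f(238,126,.102),f(203,266,.102)); print('grn',f(203,287,.102),f(155,488,.102))
"
```

```text
red bar [ 0.5875 -0.1185  0.088 ] [ 0.5888 -0.0042  0.088 ]
grn bar [0.5955 0.0802 0.088 ] [0.5937 0.1926 0.088 ]
red top panel [ 0.6394 -0.1359  0.102 ] [0.6451 0.0213 0.102 ]
grn [0.6423 0.0422 0.102 ] [0.6478 0.2184 0.102 ]
```

Request:
drive_tool(
  commands=[
    {"offset": [-0.05, 0, 0.02], "spin": 0, "jaw": 1},
    {"offset": [-0.1, 0.0, 0.02], "spin": 0, "jaw": 1},
    {"offset": [-0.15, 0, 0.02], "spin": 0, "jaw": 1},
    {"offset": [-0.2, 0, 0.02], "spin": 0, "jaw": 1},
    {"offset": [-0.25, 0, 0.02], "spin": 0, "jaw": 1},
  ],
)

```text
clock: 6.22
ee_pos: [0.3681, -0.0238, 0.1767]
tcp_rot: [3.141, -0.022, 0.002]
contact_force: [0.3, -0.5, 1.2]
width: 0.0003
```

```bash
python3 -c "
from h import *
snap('top','top4.png',(250,180,440,240),4.2)"
```

```text
(no output)
```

View pics/top4.png

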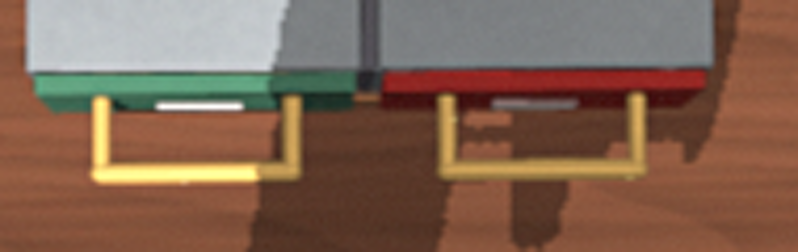

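```bash
python3 -c "
from h import *
f=lambda p:((p-[210,130])*3.3).round()
for z in (.1608,.17,.18,.19,.2): print(z,f(proj('side',(.6218,-.0256,z))))
for dy in(-.07,-.04,0,.04): print(dy,f(proj('side',(.6218,-.0256+dy,.1608))))
o=telemetry.get_obs();print(o['ee_pos'],bot.hold_point_z)
snap('side','side5.png',(300,60,480,240),3.3)
for z in (0,.02,.03,.04): print(z,((proj('side',np.array(o['ee_pos'])+[0,0,z])-[300,60])*3.3).round())
"
```

```text
0.1608 [241. 155.]
0.17 [240. 144.]
0.18 [239. 132.]
0.19 [239. 120.]
0.2 [238. 107.]
-0.07 [252.  94.]
-0.04 [247. 119.]
0 [241. 155.]
0.04 [234. 193.]
[ 0.36260266 -0.02309213  0.17572575] 0.0188
0 [337. 385.]
0.02 [341. 360.]
0.03 [343. 347.]
0.04 [345. 335.]
```

View pics/side5.png

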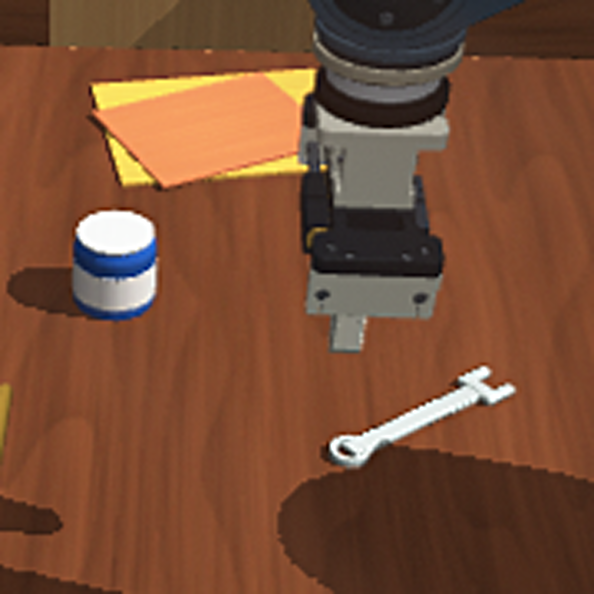

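Request:
drive_tool(
  commands=[
    {"offset": [0, 0, -0.05], "spin": 0, "jaw": 1},
    {"offset": [0, 0, -0.1], "spin": 0, "jaw": 1},
    {"offset": [0, 0, -0.15], "spin": 0, "jaw": 1},
    {"offset": [0, 0, -0.165], "spin": 0, "jaw": 1},
    {"offset": [0, 0, -0.17], "spin": 0, "jaw": 1},
  ],
)

```text
clock: 6.95
ee_pos: [0.3697, -0.0238, 0.0059]
tcp_rot: [-3.141, 0.022, 0.001]
contact_force: [-0.5, -0.1, 0.7]
width: 0.0004
```

Request:
drive_tool(
  commands=[
    {"offset": [0, 0, -0.003], "spin": 0, "jaw": 1},
    {"offset": [0, 0, -0.006], "spin": 0, "jaw": 1},
    {"offset": [0, 0, -0.008], "spin": 0, "jaw": 1},
  ],
)

```text
clock: 7.32
ee_pos: [0.37, -0.0239, -0.0011]
tcp_rot: [3.141, -0.022, 0.002]
contact_force: [-0.8, -0.5, 0.8]
width: 0.0
```

Request:
drive_tool(
  commands=[
    {"offset": [0, 0, -0.003], "spin": 0, "jaw": 1},
    {"offset": [0, 0, -0.006], "spin": 0, "jaw": 1},
    {"offset": [0, 0, -0.006], "spin": 0, "jaw": 1},
  ],
)

```text
clock: 7.7
ee_pos: [0.3694, -0.0238, -0.0076]
tcp_rot: [-3.141, 0.022, 0.001]
contact_force: [0.4, -0.5, -0.1]
width: 0.0007
```

Request:
drive_tool(
  commands=[
    {"offset": [0, 0, -0.004], "spin": 0, "jaw": 1},
    {"offset": [0, 0, -0.008], "spin": 0, "jaw": 1},
    {"offset": [0, 0, -0.012], "spin": 0, "jaw": 1},
    {"offset": [0, 0, -0.012], "spin": 0, "jaw": 1},
  ],
)

```text
clock: 8.2
ee_pos: [0.3693, -0.0237, -0.0198]
tcp_rot: [-3.141, 0.022, 0.001]
contact_force: [0.2, -1.0, -0.7]
width: 0.0004
```

Request:
drive_tool(
  commands=[
    {"offset": [0, 0, -0.002], "spin": 0, "jaw": 1},
    {"offset": [0, 0, -0.004], "spin": 0, "jaw": 1},
    {"offset": [0, 0, -0.006], "spin": 0, "jaw": 1},
    {"offset": [0, 0, -0.006], "spin": 0, "jaw": 1},
  ],
)

```text
clock: 8.7
ee_pos: [0.3695, -0.0238, -0.0256]
tcp_rot: [-3.141, 0.022, 0.0]
contact_force: [0.0, 0.1, 0.6]
width: 0.0005
```

Request:
drive_tool(
  commands=[
    {"offset": [0, 0, -0.002], "spin": 0, "jaw": 1},
    {"offset": [0, 0, -0.004], "spin": 0, "jaw": 1},
    {"offset": [0, 0, -0.004], "spin": 0, "jaw": 1},
  ],
)

```text
clock: 9.07
ee_pos: [0.3695, -0.0238, -0.0296]
tcp_rot: [-3.141, 0.022, 0.0]
contact_force: [0.7, 0.6, 0.5]
width: 0.0004
```

Request:
drive_tool(
  commands=[
    {"offset": [0, 0, -0.002], "spin": 0, "jaw": 1},
    {"offset": [0, 0, -0.004], "spin": 0, "jaw": 1},
    {"offset": [0, 0, -0.004], "spin": 0, "jaw": 1},
  ],
)

```text
clock: 9.45
ee_pos: [0.3698, -0.0238, -0.032]
tcp_rot: [3.141, -0.022, 0.001]
contact_force: [-9.9, 1.5, 48.8]
width: 0.0002
```

Contact with the bench came at a reported z of −0.031, so the reported z is about 31 mm too low. That's why the fingers cleared the red bar. From here I'll use true z = reported + 0.031.

Request:
drive_tool(
  commands=[
    {"offset": [0, 0, 0.05], "spin": 0, "jaw": 1},
    {"offset": [0, 0.0, 0.11], "spin": 0, "jaw": 1},
    {"offset": [0.02, 0.03, 0.16], "spin": 0, "jaw": 1},
    {"offset": [0.06, 0.07, 0.16], "spin": 0, "jaw": 1},
    {"offset": [0.1, 0.11, 0.16], "spin": 0, "jaw": 1},
  ],
)

```text
clock: 10.07
ee_pos: [0.471, 0.0876, 0.1274]
tcp_rot: [-3.141, 0.023, -0.004]
contact_force: [0.8, -0.9, -0.2]
width: 0.0004
```

Request:
drive_tool(
  commands=[
    {"offset": [0.05, 0.02, 0], "spin": 0, "jaw": 1},
    {"offset": [0.1, 0.04, 0], "spin": 0, "jaw": 1},
    {"offset": [0.147, 0.04, 0], "spin": 0, "jaw": 1},
    {"offset": [0.147, 0.04, 0], "spin": 0, "jaw": 1},
  ],
)

```text
clock: 10.58
ee_pos: [0.6183, 0.1262, 0.1254]
tcp_rot: [3.141, -0.023, -0.0]
contact_force: [-1.1, 0.3, -0.1]
width: 0.0005
```

Request:
drive_tool(
  commands=[
    {"offset": [0, 0, -0.035], "spin": 0, "jaw": 1},
    {"offset": [0, 0, -0.055], "spin": 0, "jaw": 1},
    {"offset": [0, 0, -0.075], "spin": 0, "jaw": 1},
    {"offset": [0, 0, -0.093], "spin": 0, "jaw": 1},
    {"offset": [0, 0, -0.093], "spin": 0, "jaw": 1},
  ],
)

```text
clock: 11.2
ee_pos: [0.6158, 0.1261, 0.0323]
tcp_rot: [3.141, -0.022, -0.003]
contact_force: [0.1, -0.2, 0.1]
width: 0.0007
```

Request:
drive_tool(
  commands=[
    {"offset": [-0.01, 0, 0], "spin": 0, "jaw": 1},
    {"offset": [-0.025, 0, 0], "spin": 0, "jaw": 1},
    {"offset": [-0.045, 0, 0], "spin": 0, "jaw": 1},
    {"offset": [-0.065, 0.001, 0], "spin": 0, "jaw": 1},
    {"offset": [-0.085, 0.001, 0], "spin": 0, "jaw": 1},
  ],
)

```text
clock: 11.82
ee_pos: [0.5315, 0.1274, 0.0347]
tcp_rot: [-3.141, 0.022, -0.004]
contact_force: [2.6, 1.9, -1.0]
width: 0.0003
```

Request:
drive_tool(
  commands=[
    {"offset": [-0.02, 0, 0], "spin": 0, "jaw": 1},
    {"offset": [-0.038, 0, 0], "spin": 0, "jaw": 1},
    {"offset": [-0.052, 0.001, 0], "spin": 0, "jaw": 1},
    {"offset": [-0.062, 0.001, 0], "spin": 0, "jaw": 1},
    {"offset": [-0.068, 0.001, 0], "spin": 0, "jaw": 1},
  ],
)

```text
clock: 12.45
ee_pos: [0.4634, 0.1283, 0.0339]
tcp_rot: [-3.141, 0.022, -0.001]
contact_force: [2.5, 0.4, 1.3]
width: 0.0006
```

Request:
drive_tool(
  commands=[
    {"offset": [0.003, 0, 0], "spin": 0, "jaw": 1},
    {"offset": [0.009, 0, 0], "spin": 0, "jaw": 1},
    {"offset": [0.009, 0, 0.04], "spin": 0, "jaw": 1},
    {"offset": [0.009, 0, 0.1], "spin": 0, "jaw": 1},
    {"offset": [0.009, 0.05, 0.13], "spin": 0.0, "jaw": 1},
  ],
)

```text
clock: 13.08
ee_pos: [0.4743, 0.1774, 0.1665]
tcp_rot: [-3.141, 0.028, -0.005]
contact_force: [1.2, 0.3, -0.4]
width: 0.0005
```

Request:
drive_tool(
  commands=[
    {"offset": [0.0, 0.05, 0], "spin": 0, "jaw": 0.5},
    {"offset": [-0.02, 0.1, 0], "spin": 0.1, "jaw": 0},
    {"offset": [-0.04, 0.15, 0], "spin": 0.2, "jaw": 0},
    {"offset": [-0.05, 0.2, 0], "spin": 0.293, "jaw": 0},
    {"offset": [-0.06, 0.22, 0], "spin": 0.293, "jaw": 0},
  ],
)

```text
clock: 13.7
ee_pos: [0.4121, 0.4006, 0.1632]
tcp_rot: [-3.11, -0.441, 0.0]
contact_force: [0.7, -0.1, 0.6]
width: 0.046
```

```bash
python3 -c "
from h import *
print(telemetry.get_obs()['ee_pos'])
snap('side','side6.png',(200,100,440,420),1.85)"
```

```text
[0.41213123 0.4005725  0.16320464]
```

View pics/side6.png

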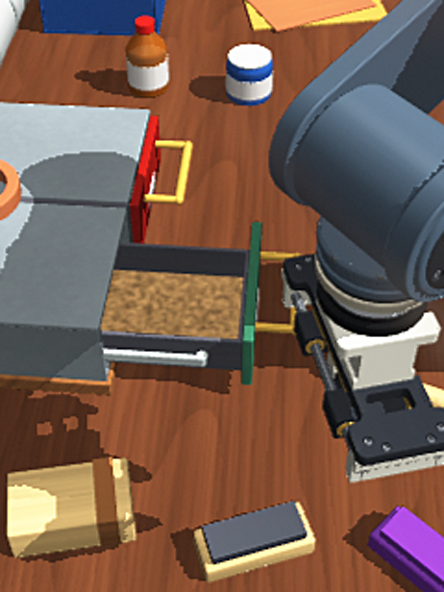

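```bash
python3 -c "
from h import *
P=np.array([ray('side',200+u/1.85,100+v/1.85,.036) for u,v in [(202,536),(298,502),(307,528),(213,563)]]);print(P,P.mean(0))
Q=np.array([ray('top',160+u/2.9,170+v/2.9,.036) for u,v in [(53,246),(97,231),(132,345),(93,357)]]);print(Q,Q.mean(0))
for A in(P,):
  d=(A[0]+A[3]-A[1]-A[2])/2;print(np.linalg.norm(d),np.arctan2(d[1],d[0]))
d=(Q[0]+Q[1]-Q[2]-Q[3])/2;print(np.linalg.norm(d),np.arctan2(d[1],d[0]))
# colour-based: dark stone region around
f=grab_frame('side');im=f['frame'].astype(int)[370:410,300:375]
m=((abs(im[:,:,0]-im[:,:,2])<25)&(im.max(2)<110)&(im.min(2)>45)).astype('uint8')
n,l,s,c=cv2.connectedComponentsWithStats(m);k=1+s[1:,4].argmax();ys,xs=np.where(l==k)
W=np.array([ray('side',x+300,y+370,.036)[:2] for x,y in zip(xs,ys)]);print(len(W),cv2.minAreaRect((W*1000).astype('float32')))
"
```

```text
[[0.5322 0.411  0.036 ]
 [0.4419 0.3692 0.036 ]
 [0.4334 0.3962 0.036 ]
 [0.5201 0.4372 0.036 ]] [0.4819 0.4034 0.036 ]
[[0.523  0.4306 0.036 ]
 [0.535  0.3922 0.036 ]
 [0.4356 0.3623 0.036 ]
 [0.4261 0.3961 0.036 ]] [0.479925 0.3953   0.036   ]
0.09770470817724192 0.43755463125971583
0.10329696268526005 0.31700544995241253
49 ((478.5682678222656, 417.5496520996094), (86.30790710449219, 1.7806681394577026), 20.64700698852539)
```

```bash
python3 -c "
from h import *
def seg(im,cam,x0,y0,x1,y1):
  c=im[y0:y1,x0:x1].astype(int)
  m=((c.max(2)-c.min(2)<45)&(c.max(2)<125)&(c[:,:,0]>=c[:,:,2]-12)&(c.max(2)>40)).astype('uint8')
  n,l,s,_=cv2.connectedComponentsWithStats(m);k=1+s[1:,4].argmax();ys,xs=np.where(l==k)
  W=np.array([ray(cam,x+x0,y+y0,.036)[:2] for x,y in zip(xs,ys)]);print(cam,len(W),W.mean(0),cv2.minAreaRect((W*1000).astype('float32')))
seg(cv2.imread('pics/top1.png'),'top',170,240,215,300)
seg(cv2.imread('pics/side1.png'),'side',300,365,375,415)
"
```

```text
top 500 [0.4839334 0.3969632] ((484.3233337402344, 397.170166015625), (91.64540100097656, 34.476863861083984), 20.698829650878906)
side 1056 [0.48417424 0.40217917] ((483.70751953125, 402.290771484375), (93.01221466064453, 39.791969299316406), 21.148029327392578)
```

Request:
drive_tool(
  commands=[
    {"offset": [0.035, 0, 0], "spin": 0.04, "jaw": 0},
    {"offset": [0.072, -0.001, 0], "spin": 0.083, "jaw": 0},
    {"offset": [0.072, -0.001, -0.05], "spin": 0.083, "jaw": 0},
    {"offset": [0.072, -0.001, -0.1], "spin": 0.083, "jaw": 0},
    {"offset": [0.072, -0.001, -0.12], "spin": 0.083, "jaw": 0},
  ],
)

```text
clock: 14.42
ee_pos: [0.484, 0.3955, 0.0408]
tcp_rot: [3.089, 0.563, -0.006]
contact_force: [0.0, -0.2, 0.2]
width: 0.0927
```

```bash
python3 -c "
from h import *
o=telemetry.get_obs();print(o['ee_pos'],o['tcp_rot'],o['width'])
snap('side','side7.png',(240,290,420,430),4)
p=np.array(o['ee_pos'])+[0,0,.031]
a=.365;j=np.array([-np.sin(a),np.cos(a),0])
for s in(-.0465,-.064,.0465,.064): print(s,((proj('side',p+s*j)-[240,290])*4).round())"
```

```text
[0.48400611 0.39549485 0.04082455] [ 3.08880744  0.56323958 -0.00596203] 0.09272233612601481
-0.0465 [357. 241.]
-0.064 [344. 209.]
0.0465 [428. 428.]
0.064 [442. 467.]
```

View pics/side7.png

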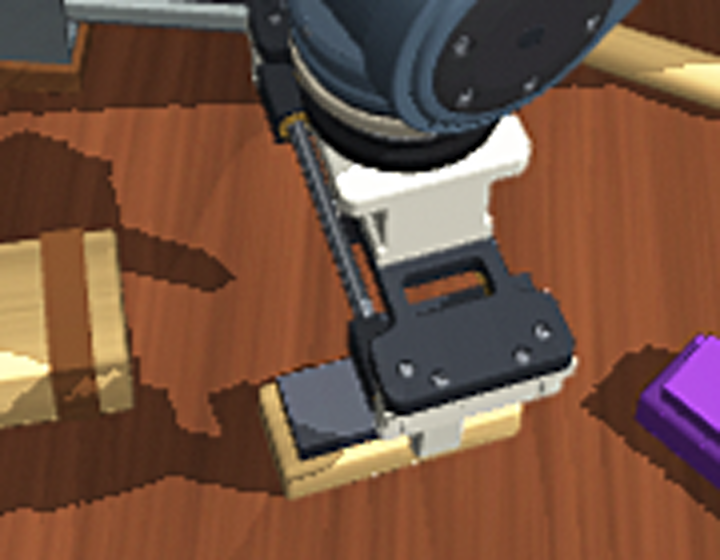

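Request:
drive_tool(
  commands=[
    {"offset": [0, 0.003, -0.025], "spin": 0, "jaw": 0},
    {"offset": [0, 0.003, -0.045], "spin": 0, "jaw": 0},
    {"offset": [0, 0.003, -0.058], "spin": 0, "jaw": 0},
    {"offset": [0, 0.003, -0.065], "spin": 0, "jaw": 0},
    {"offset": [0, 0.003, -0.065], "spin": 0, "jaw": 0},
  ],
)

```text
clock: 15.1
ee_pos: [0.4846, 0.4002, -0.0215]
tcp_rot: [3.09, 0.565, -0.0]
contact_force: [0.0, 0.4, -0.1]
width: 0.0931
```

Request:
drive_tool(
  commands=[
    {"offset": [0, 0, 0], "spin": 0, "jaw": 0.4},
    {"offset": [0, 0, 0], "spin": 0, "jaw": 1},
    {"offset": [0, 0, 0], "spin": 0, "jaw": 1},
    {"offset": [0, 0, 0], "spin": 0, "jaw": 1},
    {"offset": [0, 0, 0], "spin": 0, "jaw": 1},
  ],
  grip_force=30,
)

```text
clock: 15.72
ee_pos: [0.4845, 0.4002, -0.0215]
tcp_rot: [3.09, 0.565, 0.0]
contact_force: [0.9, -3.2, 1.0]
width: 0.0478
```

Request:
drive_tool(
  commands=[
    {"offset": [0, 0, 0], "spin": 0, "jaw": 1},
    {"offset": [0, 0, 0], "spin": 0, "jaw": 1},
    {"offset": [0, 0, 0.02], "spin": 0, "jaw": 1},
    {"offset": [0, 0, 0.05], "spin": 0, "jaw": 1},
    {"offset": [0, 0, 0.09], "spin": 0, "jaw": 1},
  ],
)

```text
clock: 16.35
ee_pos: [0.4841, 0.4, 0.0699]
tcp_rot: [3.09, 0.565, -0.002]
contact_force: [0.2, 0.8, -3.2]
width: 0.0462
```

Request:
drive_tool(
  commands=[
    {"offset": [0, 0, 0.03], "spin": 0, "jaw": 1},
    {"offset": [0.01, -0.02, 0.06], "spin": -0.08, "jaw": 1},
    {"offset": [0.03, -0.06, 0.07], "spin": -0.18, "jaw": 1},
    {"offset": [0.05, -0.1, 0.07], "spin": -0.28, "jaw": 1},
    {"offset": [0.07, -0.14, 0.07], "spin": -0.38, "jaw": 1},
  ],
)

```text
clock: 16.98
ee_pos: [0.555, 0.259, 0.1399]
tcp_rot: [-3.141, 0.033, -0.001]
contact_force: [0.4, 0.2, -3.8]
width: 0.0456
```

Request:
drive_tool(
  commands=[
    {"offset": [0.01, -0.04, 0], "spin": 0, "jaw": 1},
    {"offset": [0.02, -0.08, 0], "spin": 0, "jaw": 1},
    {"offset": [0.024, -0.12, 0], "spin": 0, "jaw": 1},
    {"offset": [0.024, -0.135, 0], "spin": 0, "jaw": 1},
    {"offset": [0.024, -0.135, 0], "spin": 0, "jaw": 1},
  ],
)

```text
clock: 17.6
ee_pos: [0.5785, 0.125, 0.1392]
tcp_rot: [-3.141, 0.03, -0.001]
contact_force: [0.6, 0.3, -2.9]
width: 0.0461
```

```bash
python3 -c "
from h import *
o=telemetry.get_obs();print(o['ee_pos'],o['tcp_rot'],o['width'],o['contact_force'])
snap('side','side8.png',(220,130,400,310),3.3)
f=lambda X:((proj('side',X)-[220,130])*3.3).round()
p=np.array(o['ee_pos']);
for dx in(-.055,.055):print('stone bottom near edge',f(p+[dx,.023,.031-.0095]), 'at floor', f([p[0]+dx,p[1]+.023,.033]))"
```

```text
[0.57848915 0.12500598 0.13918127] [-3.14113413e+00  3.04232661e-02 -5.84885063e-04] 0.0460531844798202 [ 0.63951703  0.28749256 -2.91213374]
stone bottom near edge [340. 343.] at floor [339. 484.]
stone bottom near edge [155. 335.] at floor [170. 476.]
```

View pics/side8.png

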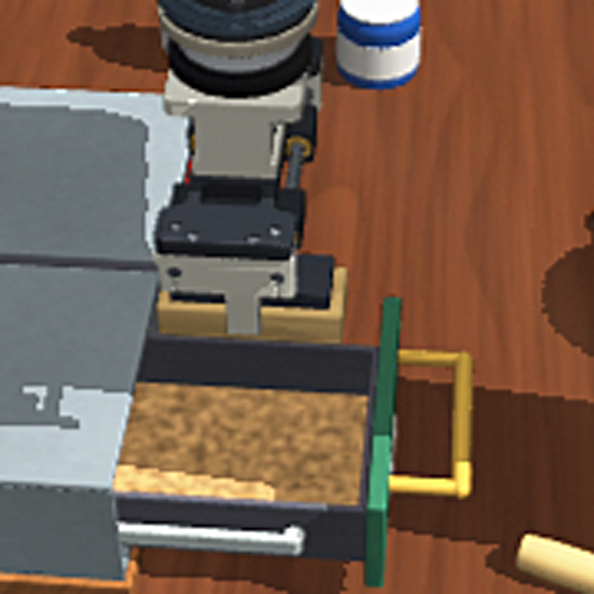

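Request:
drive_tool(
  commands=[
    {"offset": [0, 0, -0.04], "spin": 0, "jaw": 1},
    {"offset": [0, 0, -0.075], "spin": 0, "jaw": 1},
    {"offset": [0, 0, -0.1], "spin": 0, "jaw": 1},
    {"offset": [0, 0, -0.115], "spin": 0, "jaw": 1},
    {"offset": [0, 0, -0.12], "spin": 0, "jaw": 1},
  ],
)

```text
clock: 18.27
ee_pos: [0.5784, 0.126, 0.0181]
tcp_rot: [-3.141, 0.027, 0.001]
contact_force: [0.5, 1.1, -3.2]
width: 0.0459
```

Request:
drive_tool(
  commands=[
    {"offset": [0, 0, -0.002], "spin": 0, "jaw": 1},
    {"offset": [0, 0, -0.004], "spin": 0, "jaw": 1},
    {"offset": [0, 0, -0.005], "spin": 0, "jaw": 1},
  ],
)

```text
clock: 18.65
ee_pos: [0.5789, 0.1252, 0.014]
tcp_rot: [-3.141, 0.029, -0.001]
contact_force: [0.3, -0.1, -2.7]
width: 0.0461
```

Request:
drive_tool(
  commands=[
    {"offset": [0, 0, -0.001], "spin": 0, "jaw": 1},
    {"offset": [0, 0, -0.002], "spin": 0, "jaw": 1},
  ],
)

```text
clock: 18.9
ee_pos: [0.5786, 0.1252, 0.0116]
tcp_rot: [-3.141, 0.029, -0.0]
contact_force: [-0.3, 0.9, -2.8]
width: 0.0457
```

Request:
drive_tool(
  commands=[
    {"offset": [0, 0, -0.001], "spin": 0, "jaw": 1},
    {"offset": [0, 0, -0.0015], "spin": 0, "jaw": 1},
  ],
)

```text
clock: 19.15
ee_pos: [0.5785, 0.1252, 0.0099]
tcp_rot: [-3.141, 0.029, 0.0]
contact_force: [-0.2, 0.8, -3.6]
width: 0.0457
```

Request:
drive_tool(
  commands=[
    {"offset": [0, 0, -0.001], "spin": 0, "jaw": 1},
    {"offset": [0, 0, -0.002], "spin": 0, "jaw": 1},
  ],
)

```text
clock: 19.4
ee_pos: [0.5798, 0.1252, 0.0094]
tcp_rot: [-3.141, 0.028, -0.004]
contact_force: [-2.4, -2.3, 15.8]
width: 0.0456
```

Request:
drive_tool(
  commands=[
    {"offset": [0, 0, 0.001], "spin": 0, "jaw": 1},
    {"offset": [0, 0, 0.001], "spin": 0, "jaw": 0.3},
    {"offset": [0, 0, 0.001], "spin": 0, "jaw": 0.3},
    {"offset": [0, 0, 0.001], "spin": 0, "jaw": 0.3},
    {"offset": [0, 0, 0.001], "spin": 0, "jaw": 0.3},
  ],
)

```text
clock: 20.02
ee_pos: [0.5785, 0.1252, 0.009]
tcp_rot: [3.141, -0.029, -0.0]
contact_force: [0.3, -0.7, 0.5]
width: 0.0651
```

Request:
drive_tool(
  commands=[
    {"offset": [0, 0, 0.02], "spin": 0, "jaw": 0.3},
    {"offset": [0, 0, 0.06], "spin": 0, "jaw": 0.3},
    {"offset": [0, 0, 0.11], "spin": 0, "jaw": 0.3},
    {"offset": [0, 0, 0.17], "spin": 0, "jaw": 0.3},
  ],
)

```text
clock: 20.52
ee_pos: [0.5781, 0.1251, 0.1816]
tcp_rot: [3.141, -0.029, -0.0]
contact_force: [0.7, 0.9, -0.1]
width: 0.065
```

Request:
drive_tool(
  commands=[
    {"offset": [-0.05, 0, 0.02], "spin": 0, "jaw": 0.3},
    {"offset": [-0.1, -0.03, 0.02], "spin": 0, "jaw": 0.3},
    {"offset": [-0.15, -0.06, 0.02], "spin": 0, "jaw": 0.3},
    {"offset": [-0.2, -0.09, 0.02], "spin": 0, "jaw": 0.3},
    {"offset": [-0.2, -0.09, 0.02], "spin": 0, "jaw": 0.3},
  ],
)

```text
clock: 21.15
ee_pos: [0.3763, 0.0342, 0.2002]
tcp_rot: [3.141, -0.031, 0.002]
contact_force: [-0.5, -0.2, 0.7]
width: 0.065
```

```bash
python3 -c "
from h import *
snap('side','side9.png',(200,90,420,310),2.7)
o=telemetry.get_obs();print(o['ee_pos'],o['contact_force'],o['clock'])"
```

```text
[0.37823311 0.03478272 0.20046354] [ 0.95387969  0.52884578 -0.37170713] 21.2
```

View pics/side9.png

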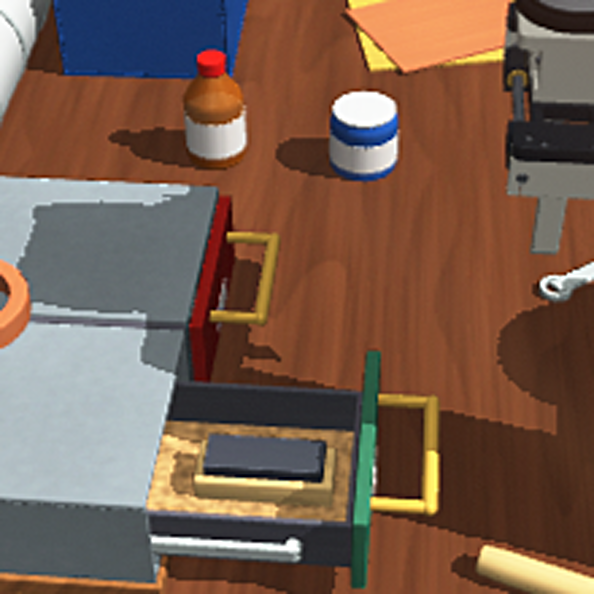

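```bash
python3 -c "
from h import *
f=lambda u,v:ray('side',u/2.7+200,v/2.7+90,.088)
g=f(434,455);r=f(270,277);print(g,r,'green out',.595-g[0],'red out',.5915-r[0])
if .595-g[0]>.12: print(job.job_done())"
```

```text
[0.4459 0.1413 0.088 ] [ 0.5891 -0.062   0.088 ] green out 0.14909999999999995 red out 0.0024000000000000687
the job is handed in; nothing more can be done
None
```

I pushed the red drawer home, pulled the green drawer out and set the oilstone in it. The job is handed in; it reports no verdict.

**Last checks**
- **Green drawer:** the last image puts it about 149 mm out; my estimate from the arm at the end of the pull was 145 mm.
- **Red drawer:** the last image reads 2.4 mm out, with about 2 mm of error. An earlier side-view reading was 3–6 mm out. The top view showed it level with the shut green drawer to about 1 mm, it stopped against 15 N of push, and the interlock then let the green drawer slide freely. I take it as shut.
- **Oilstone:** it looks flat on the drawer floor, stone up, and clear of the walls. I released it after contact with the floor, and the arm is clear of everything.
- **Bystanders:** the tin and bottle look untouched. The timber block was last seen in place just before I picked up the stone. It was out of the last image, and I measured none of them again.

**What disagreed**
- **Reported height:** the tool height read about 31 mm too low, so my first push went over the red handle and pushed the red panel instead. I found this by touching the bench with the fingertips and corrected for it afterwards.
- **Contact force:** that bench touch briefly reached 49 N at the fingertips, under the 120 N wrist limit. The 40 N limit covers only the arm and the gripper's body, neither of which I saw press on anything.

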